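# Load the reel dolly and unhitch its drawbar

### The arm

A 7-joint arm with a two-finger parallel gripper is mounted at the origin on the work surface. World frame = base frame: x ahead of the robot, y to its left, z up, the work surface at z = 0. Lengths are in m, angles in rad, forces in N, time in s.
With the tool pointing down it reaches from about 0.35 to 0.9 m from the base axis. Payload 19.9 kg.
Tool frame: the origin (TCP) lies midway between the tips of the shut fingers; the grasp point (between the pads) lies 19 mm behind it; z points along the fingers, y is the line along which they close (so a half turn about z gives the same grasp; the last joint's range is limited). The gripper opens to 94 mm and grips with 3 to 60 N. Pads are 16 mm wide; open, the fingers measure 119 mm over their backs; the gripper's body (75 mm by 177 mm) begins 78 mm behind the grasp point.
Start: joints at [1.306, 0.417, -0.01, 1.614, 0.005, 1.111, -0.053], TCP at [0.139, -0.609, 0.205] pointing down, gripper open.
Joint ranges: [-2.81, 2.81], [-0.39, 2.02], [-1.27, 1.25], [0.06, 2.57], [-1.19, 4.33], [0.19, 2], [-2.82, 2.82]. Speed limits (rad/s): [1.89, 1.89, 2.39, 2.39, 3.01, 3.01, 3.01].

### API

Orientations are given as a rotation vector (axis times angle).
In Python, from workcell import read_state, imaging, workorder gives the robot as it stands.
- The arm moves only by the shell command python3 -m crank 'ROWS' [OPENING] [FORCE]. ROWS is JSON, a list that holds one entry, the list of rows, each a list of 6 numbers: the shift along the tool's x, y, z in cm, then the turn, a rotation vector about the tool's x, y, z in rad. In form: [[[dx, dy, dz, wx, wy, wz], ...]]. A call has 1 to 12 rows; each row shifts and turns the commanded pose from where the row before left it, along the tool's axes as they then stand; what a row does not reach is not made up. A row lasts 1/10 s, in which the tool goes at most 50 mm and 8.59 degrees, less where a joint would pass 70% of its speed; a pose out of reach is approached as far as the arm can. A call with a gripper value outside its range is refused whole. OPENING is the closure, from 0 (fully open) to 1 (shut), set as the call begins (- or left out, the last holds). The fingers move at their own pace and stop on an object; FORCE is the grip in N (left out, the last holds). Time passes only in rows, so rows that do not move let the fingers close. It gives the time, the measured TCP pose, the force, the opening and the grip force at its end, in the units of the state.
- read_state(): the state, without advancing time (a new reading comes with each control period).
- imaging.grab_frame(name): name is "scene" or "top" or "wrist"; returns the picture (400x640x3 uint8, blue, green, red); there is no depth.
- imaging.camera_params(name): a dict with "fovy" (degrees; the focal length in pixels is half the picture's height over the tangent of half this angle, whatever the lens; pixels are square), "cx", "cy" (the principal point, pixels), "dist" ([k1, k2, p1, p2, k3] as OpenCV has them; the pictures are not rectified), "T" (4x4, takes a point from camera to world coordinates). Camera axes: x right, y down, z forward; pixel columns grow to the right and rows downward; lengths in m; the calibration is good to about 2 mm. A picture is of the moment at which its call begins: read the wrist's pose just before it. camera_params takes no time and is no camera call; for the wrist camera it gives the pose at the moment of the call.
- workorder.sign_off(): hands the job in; it is judged then, once.
The state is a dict: "time_s": time; "q": joint angles; "joint_vel": joint speeds; "joint_torque": joint torques, N m; "eef_pos": TCP position; "ee_rot": TCP orientation; "wrist_force": force on the tool from outside, world axes, zero at the start; "moment": the same for the moment, N m; "width": finger opening in m; "grasp_force": force on a finger pad.
Only numpy, scipy, OpenCV 4.12 (cv2) and the standard library are available. Lean on these libraries where they do the work, as an engineer would, in place of code of your own. Each camera call takes 0.05 s, during which the arm holds its last target. There are 200 camera calls.

### The job

Lower the empty orange spool, upright, onto the steel spindle of the blue reel dolly until its foot rests fully down, and let go of it. Then unhitch the dolly: take the black latch grip on the red drawbar, pull the latch aside against its spring out of the yellow keeper, and raise the drawbar so that its coupler is at least 40 mm above its hitched position. Finish still holding the drawbar raised, in the gripper and steady, and leave the other things on the bench where they are.

Things in the scene. Friction and masses are not known exactly. Their poses are not given: they have to be found in the camera images.
- dolly: blue reel dolly, fixed (wheels braked), one piece with the ball mount it is docked to. Origin on the bench under the centre of its deck, which is 160 (x) by 200 (y) mm, top 55 mm up. The drawbar leaves it along the dolly's own -y; the latch is pulled towards the dolly's own -x (roughly at the robot). A yellow parts tray 35 mm high stands on the deck from y 53 to 93 mm. Its yaw varies.
- hinge (a point): centre of the drawbar's fixed hinge, axis parallel to the dolly's x: 110 mm along the dolly's -y from its origin, 50 mm above the bench. The mount's ball (33 mm across) is 190 mm farther along -y.
- spindle_base (a point): centre of the seat (1.5 mm collar) at the foot of the upright steel spindle on the deck, 56.5 mm above the bench, where the spool's foot comes to rest. The spindle is 12 mm thick and rises 50 mm above this point, its last 6 mm tapered.
- spool_center (a point): centre (half-way up; z along the spool, x and y square to its head's faces) of the empty orange plastic spool standing on the bench, 86 mm tall, about 60 to 130 g, 16 mm bore from its foot, 53 mm deep. Flanges 66 mm across, at 0-5 and 43-48 mm above its foot; barrel 30 mm across. Its square drive head, 28 x 28 mm, 53 to 86 mm above the foot, is the grip; its yaw varies.
- drawbar (a joint): angle of the red drawbar (rad): 0 level with its coupler on the ball, growing as the coupler end is raised about the hinge, up to 0.8. It falls back if let go. About 0.45 kg; lifting at the latch grip takes about 4 N.
- latch (a joint): travel of the latch (m) across the coupler: 0 sprung home, its steel bar under the yellow keeper so that the drawbar rises only a few mm; grows as the grip is pulled towards the dolly's -x; clear of the keeper from 0.015, stop at 0.026. Spring 4 N at 0 to 10.5 N at the stop.
- latch_grip (a point): point to grip on the black upright latch grip: 12 mm thick along the dolly's x (the pull), 22 mm wide along its y, reaching 34 mm below to 20 mm above. Hitched: 128 mm above the bench, 78 mm above and 190 mm out from the hinge axis. It slides with the latch and lifts, swings and leans with the drawbar. Yellow keeper: 43 mm off along the dolly's +x, its top 28 mm below the point.
- coupler (a point): centre of the coupler cup at the end of the red drawbar, 190 mm from the hinge axis; 52 mm above the bench when hitched.
- jar_center (a point): amber jar, bystander, 54 mm across, 75 mm tall (point at its centre); leave alone
- cup_center (a point): steel cup, bystander, 60 mm across, 70 mm tall (point at its centre); leave alone
- screwdriver: screwdriver lying on the bench, bystander; leave alone
- wrench: wrench lying on the bench, bystander; leave alone
- oiler: white oil bottle with red cap, 48 mm across, 130 mm tall, bystander (origin at its foot); leave alone
- vblock: steel V-block, 50 x 60 x 42 mm, bystander (origin at its foot); leave alone
Mind the look-alikes: they are no part of the job. There is more than one size of the part that bears spool_center; the job needs the largest.

How it is judged:
On the way, in this order (a step that is already met when the one before it is completed fails the run):
1. the spool stands fully down on the spindle, released (horizontal distance between spool_center and spindle_base below 0.005 m and z of spool_center in the frame of spindle_base between 0.04 and 0.046 m and angle between spool_center's own z axis and vertical below 0.06 rad and contact force between the fingers and spool below 0.2 N), for 0.2 s.
2. the latch is pulled clear of the keeper while the coupler is still on the ball (value of joint latch above 0.0145 m and height (world z) of coupler below 0.062 m), for 0.05 s.
3. the drawbar is raised and held (height (world z) of coupler above 0.09 m and contact force between the fingers and drawbar above 1 N), for 0.2 s.
At the end, for the whole second after the job is handed in: Spool fully down on the spindle (foot within 3 mm of its seat, 5 mm of centre, upright within 0.06 rad), untouched by the fingers; coupler point above 90 mm (38 mm over hitched), still (under 0.05 rad/s), carried by the fingers (over 1 N), not propped by the spool (all of step 1 and all of step 3 and velocity of joint drawbar between -0.05 and 0.05 rad/s and contact force between spool and drawbar below 0.1 N); the arm keeps its last pose, push and grip.
It fails at once if the jar or the cup is displaced by more than 25 mm (distance of any of jar_center, cup_center from where it was at the start of the episode above 0.025 m).
It fails at once if the screwdriver, wrench, oil bottle or V-block is displaced by more than 25 mm (distance of any of screwdriver, wrench, oiler, vblock from where it was at the start of the episode above 0.025 m).
It fails at once if the spool is dropped down the spindle (horizontal distance between spool_center and spindle_base below 0.006 m and contact force between the fingers and spool below 0.1 N and linear speed of spool above 0.5 m/s).
It also fails if it takes over 58 s, if anything falls off the work surface, if the arm or the gripper's body presses on something with over 40 N, if the wrist force passes 120 N, or if a joint passes its speed limit or range.

## Working session

There is one attempt and no reset: what is moved stays moved. The work goes in short steps, Python scripts to look and compute and a shell command to move; the robot and the scene stay as the last step left them, time stands still between calls to the robot, and variables do not carry over. Pictures are saved under pics/ and viewed, at most 10 in all, crops included, and the job is handed in when it is done.

```bash
mkdir -p pics; ls; python3 - <<'E'
from workcell import read_state, imaging
import cv2,json
s=read_state();print(s)
for n in("scene","top"):
    cv2.imwrite(f"pics/{n}0.png",imaging.grab_frame(n)); print(n,imaging.camera_params(n))
E
```

```text
pics
{'time_s': 0.0, 'q': array([ 1.30551436,  0.41801688, -0.01030723,  1.61415854,  0.0046658 ,
        1.1106903 , -0.05300218]), 'joint_vel': array([ 0.0004369 ,  0.00121276,  0.00021079,  0.00171064, -0.00109252,
        0.00195153,  0.00052984]), 'joint_torque': array([-2.95117125e-04, -8.51252389e+01,  6.38109595e-01, -4.25984359e+01,
       -4.88267897e-02,  1.86914834e-02,  1.79602753e-04]), 'eef_pos': array([ 0.1386166 , -0.60905204,  0.20480505]), 'ee_rot': array([-3.12072299e+00, -3.50636856e-01,  3.12371479e-04]), 'wrist_force': array([-0.7406226 ,  1.25734655, -0.52653729]), 'moment': array([0.01573509, 0.04560114, 0.05844862]), 'grasp_force': 0.0, 'width': 0.09398149340966284}
scene {'fovy': 50.2284694666794, 'cx': 316.92413882894994, 'cy': 200.01214966288987, 'dist': array([0.03383293, 0.        , 0.        , 0.        , 0.        ]), 'T': array([[ 0.3059549 ,  0.61443949, -0.72722467,  1.26804198],
       [ 0.95200812, -0.20426619,  0.22793827, -0.24591049],
       [-0.00849314, -0.76206262, -0.64744762,  0.77619782],
       [ 0.        ,  0.        ,  0.        ,  1.        ]])}
top {'fovy': 42.93822597905865, 'cx': 308.89378115410807, 'cy': 199.48949219175668, 'dist': array([-0.08827398,  0.        ,  0.        ,  0.        ,  0.        ]), 'T': array([[ 0.00146485, -0.98545689,  0.16991929,  0.33092731],
       [-0.99972666,  0.00252168,  0.02324315, -0.02403876],
       [-0.02333361, -0.16990689, -0.98518384,  1.25580944],
       [ 0.        ,  0.        ,  0.        ,  1.        ]])}
```

View pics/top0.png

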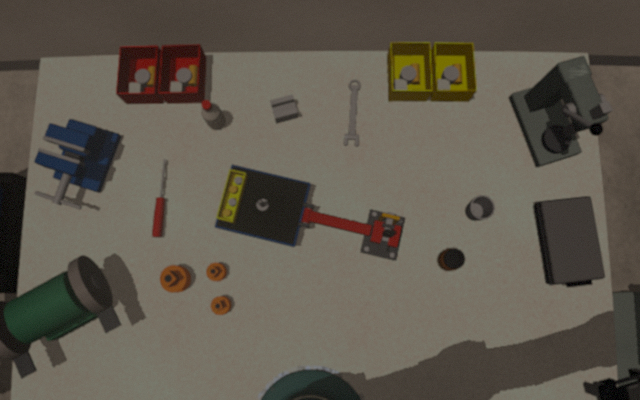

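View pics/scene0.png

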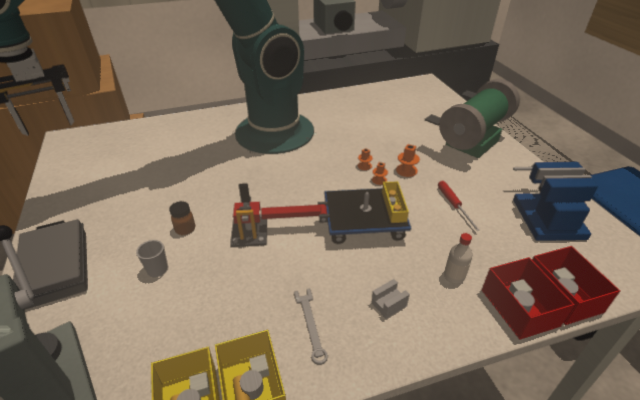

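The top view shows the three spools at (174,278), which is the largest, (216,271) and (220,305). The dolly deck is at about (216–313,165–245), the spindle at (263,204), and the red drawbar runs to the coupler and black grip at about (387,229). The scene view agrees, with the largest spool at (408,158), the spindle tip at (366,193) and the black grip at (244,192).

```bash
cat > h.py <<'E'
import numpy as np, cv2
from scipy.spatial.transform import Rotation as R
from workcell import read_state, imaging
def cam(n):
    p=imaging.camera_params(n); f=200/np.tan(np.radians(p["fovy"]/2))
    return np.array([[f,0,p["cx"]],[0,f,p["cy"]],[0,0,1]]),np.array(p["dist"]),np.array(p["T"])
def ray(c,uv):
    K,d,T=c; u=cv2.undistortPoints(np.array(uv,float).reshape(-1,1,2),K,d).reshape(-1,2)
    return T[:3,3],np.c_[u,np.ones(len(u))]@T[:3,:3].T
def onz(c,uv,z):
    o,r=ray(c,uv); return o+r*((z-o[2])/r[:,2])[:,None]
def proj(c,P):
    K,d,T=c; Ti=np.linalg.inv(T)
    return cv2.projectPoints(np.array(P,float).reshape(-1,3),cv2.Rodrigues(Ti[:3,:3])[0],Ti[:3,3],K,d)[0].reshape(-1,2)
def blobs(m,a=30):
    return [c for c in cv2.findContours(m.astype(np.uint8)*255,cv2.RETR_EXTERNAL,cv2.CHAIN_APPROX_NONE)[0] if cv2.contourArea(c)>a]
def hsv(im): return cv2.cvtColor(im,cv2.COLOR_BGR2HSV)
E
python3 - <<'E'
from h import *
im=cv2.imread("pics/top0.png"); c=cam("top"); H=hsv(im)
m=cv2.inRange(H,(5,150,60),(16,255,255)); m[:250]=0;m[320:]=0;m[:,:150]=0;m[:,240:]=0
for b in blobs(m):
    (x,y),r=cv2.minEnclosingCircle(b); print("spool",x,y,r,onz(c,[(x,y)],.045), cv2.contourArea(b))
print("spindle tip",onz(c,[(263,203)],.1065))
k=onz(c,[(232,165),(313,183),(299,245),(216,229)],.055);print("deck",k,k.mean(0))
e=(k[1]-k[0]+k[2]-k[3]);print("-y dir",e/np.linalg.norm(e),np.linalg.norm(e)/2)
print("jar,cup,oiler tops",onz(c,[(451,259),(480,208)],.07),onz(c,[(207,105)],.13))
cv2.imwrite("pics/t1.png",cv2.resize(im[150:320,140:420],None,fx=2.8,fy=2.8,interpolation=cv2.INTER_CUBIC))
E
```

```text
spool 220.5 304.5 9.617792129516602 [[0.28903653 0.21263997 0.045     ]] 241.5
spool 174.85635375976562 278.5220947265625 14.575692176818848 [[0.3490833  0.32438595 0.045     ]] 577.5
spool 216.0 272.0 9.486932754516602 [[0.36520819 0.22541501 0.045     ]] 240.0
spindle tip [[0.52123826 0.10855203 0.1065    ]]
deck [[ 0.62391532  0.1920937   0.055     ]
 [ 0.57833896 -0.0055484   0.055     ]
 [ 0.42895847  0.02751911  0.055     ]
 [ 0.46700239  0.22636194  0.055     ]] [0.52455378 0.11010659 0.055     ]
-y dir [-0.20636439 -0.97847521  0.        ] 0.20260346465068768
jar,cup,oiler tops [[ 0.39427511 -0.32657931  0.07      ]
 [ 0.51398554 -0.4009396   0.07      ]] [[0.75097028 0.24229294 0.13      ]]
```

View pics/t1.png

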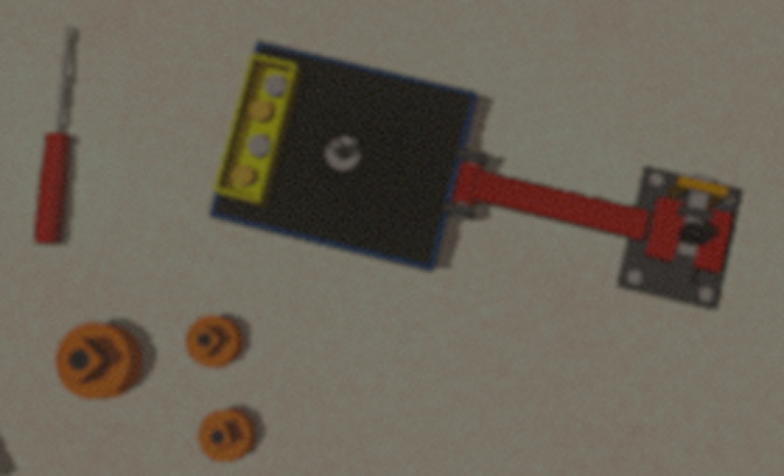

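The crop shows the largest spool at top-left of the group and the spindle near the middle of the deck. The keeper (yellow) is on the far side of the coupler and the black grip at crop (693,232). Next I'll work out the tool-frame shifts and the wrist camera offset.

```bash
cat >> h.py <<'E'
def go(p,yaw=None,s=None,Rt=None):
    "shift cm (present tool axes) and turn to reach TCP p with tool down, x axis at yaw"
    s=s or read_state(); R0=R.from_rotvec(s["ee_rot"])
    d=R0.inv().apply(np.array(p)-s["eef_pos"])*100
    if yaw is not None: Rt=R.from_euler("zx",[yaw,np.pi])
    w=(R0.inv()*Rt).as_rotvec() if Rt is not None else np.zeros(3)
    print("cm",d.round(2),"|",np.linalg.norm(d).round(2),"turn",w.round(4)); return d,w
E
python3 - <<'E'
from h import *
s=read_state();T=np.eye(4);T[:3,:3]=R.from_rotvec(s["ee_rot"]).as_matrix();T[:3,3]=s["eef_pos"]
print((np.linalg.inv(T)@cam("wrist")[2]).round(3),imaging.camera_params("wrist")["fovy"])
W=[s["eef_pos"],[.45,-.35,.33],[.50,.05,.33],[.37,.30,.30]]
for a,b in zip(W,W[1:]): go(b,0.224,dict(s,eef_pos=np.array(a)))
E
```

```text
[[ 0.001 -0.972 -0.236  0.068]
 [ 1.     0.     0.001 -0.   ]
 [-0.001 -0.236  0.972 -0.18 ]
 [ 0.     0.     0.     1.   ]] 66.12419073504614
cm [ 36.11 -18.36 -12.49] | 42.39 turn [-1.100e-03  3.000e-04  4.478e-01]
cm [ 13.75 -37.89   0.04] | 40.31 turn [-1.100e-03  3.000e-04  4.478e-01]
cm [ -7.13 -27.26   3.03] | 28.34 turn [-1.100e-03  3.000e-04  4.478e-01]
```

```bash
sed -i 's/"zx"/"ZX"/' h.py
python3 -m crank '[[[4,-2,-1.4,0,0,0],[4,-2,-1.4,0,0,0],[4,-2,-1.4,0,0,0],[4,-2,-1.4,0,0,0],[4,-2,-1.4,0,0,0],[4,-2,-1.4,0,0,0],[4,-2,-1.4,0,0,0],[4,-2,-1.4,0,0,0],[4,-2,-1.3,0,0,0]]]' 0 25
python3 -m crank '[[[1.6,-4.4,0,0,0,0],[1.6,-4.4,0,0,0,0],[1.6,-4.4,0,0,0,0],[1.6,-4.4,0,0,0,0],[1.6,-4.4,0,0,0,0],[1.6,-4.4,0,0,0,0],[1.6,-4.4,0,0,0,0],[1.6,-4.4,0,0,0,0],[0.8,-2.7,0,0,0,0]]]'
python3 -m crank '[[[-1,-4.5,0.5,0,0,0],[-1,-4.5,0.5,0,0,0],[-1,-4.5,0.5,0,0,0],[-1,-4.5,0.5,0,0,0],[-1.1,-4.5,0.5,0,0,0],[-1,-4,0.5,0,0,0]]]'
python3 -c "
from h import *
print(read_state()['q']);go([.347,.324,.25],.224)"
```

```text
time_s: 1.0
eef_pos: [0.4508, -0.3526, 0.331]
ee_rot: [-3.122, -0.351, 0.0]
wrist_force: [0.9, -1.1, 0.0]
width: 0.094
grasp_force: 0.0
time_s: 1.9
eef_pos: [0.498, 0.0492, 0.3304]
ee_rot: [-3.121, -0.355, 0.0]
wrist_force: [0.1, -0.9, 0.7]
width: 0.0939
grasp_force: 0.0
time_s: 2.5
eef_pos: [0.3785, 0.2923, 0.3003]
ee_rot: [3.122, 0.352, 0.0]
wrist_force: [0.5, 0.4, 1.0]
width: 0.0943
grasp_force: 0.0
[ 1.08900007e-03  1.14248652e-01 -7.75854252e-01  1.82037227e+00
  8.46751899e-02  1.24043800e+00 -2.14541765e+00]
cm [-2.37 -3.79  5.03] | 6.73 turn [ 0.0001 -0.0002  0.0004]
```

```bash
python3 - <<'E'
from h import *
c=cam("wrist");im=imaging.grab_frame("wrist");cv2.imwrite("pics/w1.png",im)
print(proj(c,[[.347,.324,.086]]), proj(c,[[.521,.1085,.1065]]))
E
```

```text
[[289.26645452 201.55293233]] [[497.26102215 104.97524788]]
```

View pics/w1.png

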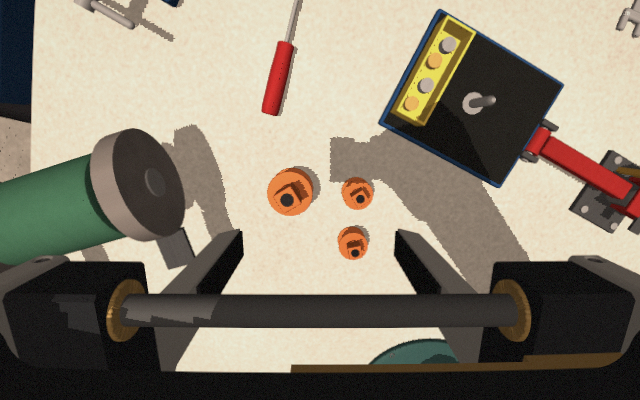

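Wrist view: largest spool at (290,191) with its black socket at (287,200), spindle tip at (488,100) with its collar at (472,103), and deck corners (440,10), (563,85), (500,187) and (380,123).

```bash
python3 - <<'E'
from h import *
c=cam("wrist");im=cv2.imread("pics/w1.png")
print("head",onz(c,[(287,200)],.086),"tip",onz(c,[(488,99.5)],.1065),"collar",onz(c,[(472,103)],.0565))
k=onz(c,[(440,10),(563,85),(500,187),(380,123)],.055);print(k,k.mean(0))
a=cv2.resize(im[160:222,260:320],None,fx=10,fy=9.6,interpolation=cv2.INTER_CUBIC)
b=cv2.resize(im[85:125,455:505],None,fx=4,fy=4)
cv2.imwrite("pics/w1c.png",np.hstack([a,cv2.copyMakeBorder(b,0,a.shape[0]-b.shape[0],0,0,cv2.BORDER_CONSTANT)]))
E
```

```text
head [[0.3445122  0.33242312 0.086     ]] tip [[0.52133529 0.1279304  0.1065    ]] collar [[0.5226235  0.12262309 0.0565    ]]
[[0.61978813 0.19826936 0.055     ]
 [0.57488032 0.00943278 0.055     ]
 [0.4246208  0.04409079 0.055     ]
 [0.46907537 0.23450321 0.055     ]] [0.52209116 0.12157404 0.055     ]
```

View pics/w1c.png

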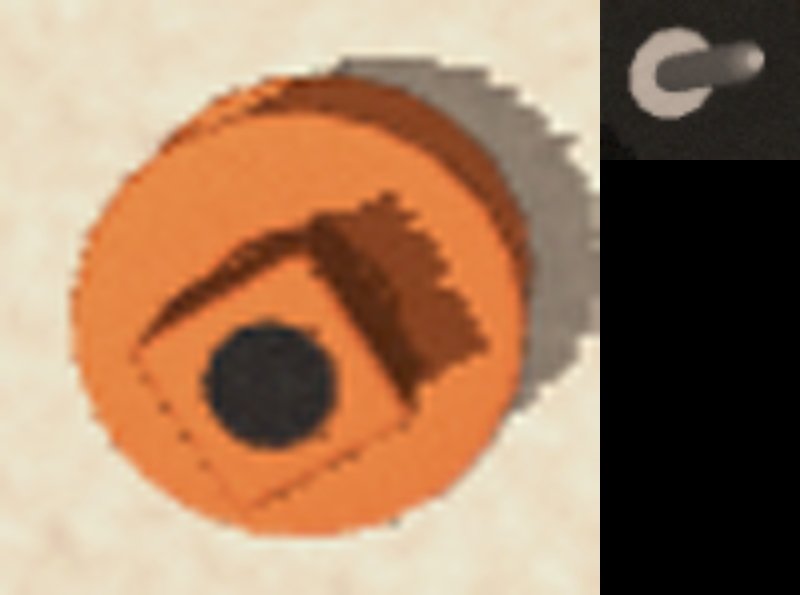

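The head is a square with corners in the image at about (273.5,196.5), (290.5,186), (301,203) and (284.5,213). Its edges are turned about 31.5° from tool y, so I'll turn −2.12 about z (staying clear of the grinder) while moving over it, then measure once the arm has settled.

```bash
python3 -m crank '[[[-2.4,-3.8,0,0,0,0],[0,0,0.5,0,0,-0.149],[0,0,0.5,0,0,-0.149],[0,0,0.5,0,0,-0.149],[0,0,0.5,0,0,-0.149],[0,0,0.5,0,0,-0.149],[0,0,0.5,0,0,-0.149],[0,0,0.5,0,0,-0.149],[0,0,0.5,0,0,-0.149],[0,0,0.5,0,0,-0.149],[0,0,0.5,0,0,-0.149],[0,0,0,0,0,-0.149]]]' 0.3 25
python3 -m crank '[[[0,0,0,0,0,-0.149],[0,0,0,0,0,-0.149],[0,0,0,0,0,-0.149],[0,0,0,0,0,-0.034],[0,0,0,0,0,0],[0,0,0,0,0,0],[0,0,0,0,0,0]]]'
python3 - <<'E'
from h import *
print(read_state()['q'])
c=cam("wrist");im=imaging.grab_frame("wrist");cv2.imwrite("pics/w2.png",im)
print(proj(c,[[.346,.324,.086]]),proj(c,[[.521,.11,.1065]]))
m=cv2.inRange(hsv(im),(5,120,40),(16,255,255))
for b in blobs(m,150): print(cv2.minEnclosingCircle(b))
E
```

```text
time_s: 3.75
eef_pos: [0.3479, 0.3219, 0.2498]
ee_rot: [-1.867, -2.526, 0.002]
wrist_force: [-0.6, -0.1, -0.0]
width: 0.0663
grasp_force: 0.0
time_s: 4.45
eef_pos: [0.3481, 0.3223, 0.2504]
ee_rot: [-1.222, -2.894, 0.0]
wrist_force: [-0.4, -0.1, -0.3]
width: 0.0654
grasp_force: 0.0
[ 0.14587116  0.21888801 -1.07439173  1.89408751  0.21069082  1.15041034
 -0.23366551]
[[318.04494694 188.75980517]] [[299.62063915 399.73976865]]
((282.1097412109375, 237.743896484375), 19.143447875976562)
((232.41891479492188, 205.8783721923828), 19.831167221069336)
((321.8265380859375, 180.41836547851562), 26.855741500854492)
```

View pics/w2.png

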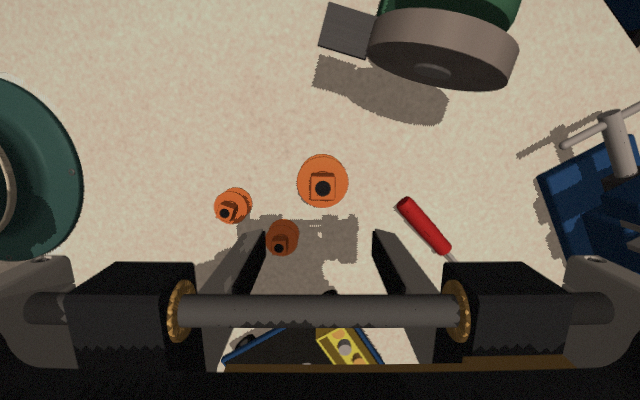

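Settled view: the head is nearly square to the picture, with its socket at (323,188). Next I compute the final shift and check the yaw from its edges.

```bash
python3 - <<'E'
from h import *
c=cam("wrist");im=cv2.imread("pics/w2.png");g=im[150:212,292:352]
d=cv2.inRange(cv2.cvtColor(g,cv2.COLOR_BGR2GRAY),0,62)
for b in blobs(d,20): M=cv2.moments(b);uv=(M['m10']/M['m00']+292,M['m01']/M['m00']+150);print(uv,M['m00']);p=onz(c,[uv],.086)[0];print(p)
cv2.imwrite("pics/w2c.png",cv2.resize(g,None,fx=9,fy=9,interpolation=cv2.INTER_CUBIC))
for b in blobs(d,20): go([*onz(c,[[cv2.moments(b)['m10']/cv2.moments(b)['m00']+292,cv2.moments(b)['m01']/cv2.moments(b)['m00']+150]],.086)[0][:2],.053])
E
```

```text
(322.4335443037975, 188.1993670886076) 158.0
[0.34912306 0.32798684 0.086     ]
(322.0883534136546, 173.89558232931728) 41.5
[0.33738049 0.33939823 0.086     ]
cm [ 0.34  0.47 19.75] | 19.76 turn [0. 0. 0.]
cm [ 1.98  0.42 19.75] | 19.85 turn [0. 0. 0.]
```

View pics/w2c.png

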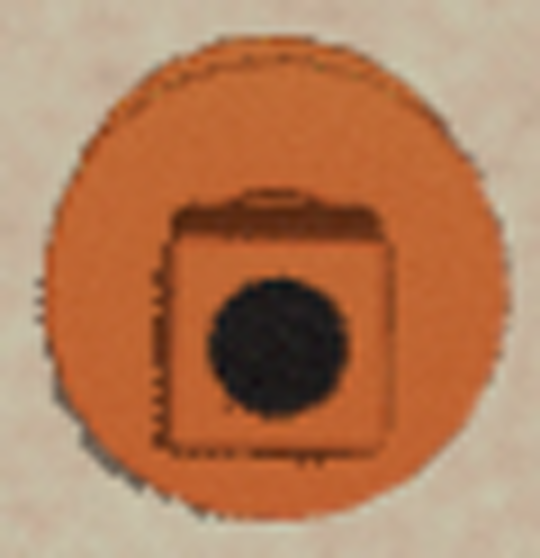

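```bash
python3 -m crank '[[[0.35,0.45,3,0,0,0],[0,0,4,0,0,0],[0,0,4,0,0,0],[0,0,4,0,0,0],[0,0,2.5,0,0,0],[0,0,1.5,0,0,0],[0,0,0.7,0,0,0],[0,0,0,0,0,0],[0,0,0,0,0,0]]]' 0.3 25
python3 -m crank '[[[0,0,0,0,0,0],[0,0,0,0,0,0],[0,0,0,0,0,0],[0,0,0,0,0,0],[0,0,0,0,0,0]]]' 1 25
python3 -m crank '[[[0,0,-1,0,0,0],[0,0,-3,0,0,0],[0,0,-4,0,0,0],[0,0,-4,0,0,0],[0,0,-4,0,0,0],[0,0,-2,0,0,0]]]'
python3 -c "
from h import *
s=read_state();print(s['q']);
go([.521,.12,.22],.224+.85)
go([.45,.22,.22],.224)
"
```

```text
time_s: 5.4
eef_pos: [0.3494, 0.3285, 0.0545]
ee_rot: [1.22, 2.894, 0.002]
wrist_force: [-0.4, 0.1, 0.6]
width: 0.0656
grasp_force: 0.0
time_s: 5.9
eef_pos: [0.349, 0.328, 0.0536]
ee_rot: [1.22, 2.895, 0.0]
wrist_force: [0.4, 0.0, 0.1]
width: 0.0293
grasp_force: 0.0
time_s: 6.5
eef_pos: [0.3489, 0.3288, 0.2369]
ee_rot: [1.218, 2.894, 0.004]
wrist_force: [0.2, -0.6, -0.6]
width: 0.0283
grasp_force: 24.9
[ 0.12540436  0.25315697 -1.07885723  1.90285028  0.24824391  1.12663552
 -0.27391205]
cm [-26.96  -2.29   1.7 ] | 27.11 turn [ 2.8000e-03 -1.2000e-03  1.2706e+00]
cm [-14.85  -0.38   1.7 ] | 14.95 turn [ 0.0024 -0.0026  2.1206]
```

```bash
python3 -c "
from h import *
go([.5065,.038,.25],1.363)"
```

```text
cm [-31.81  -9.05  -1.31] | 33.1 turn [ 2.900e-03 -7.000e-04  9.816e-01]
```

```bash
python3 -m crank '[[[-2,-0.6,-0.3,0,0,0],[-4,-1.1,-0.3,0,0,0],[-4.4,-1.2,-0.3,0,0,0],[-4.4,-1.2,-0.3,0,0,0],[-4.4,-1.2,0,0,0,0],[-4.4,-1.2,0,0,0,0],[-4.2,-1.2,0,0,0,0],[-3,-0.9,0,0,0,0],[-1,-0.4,0,0,0,0],[0,0,0,0,0,0.08],[0,0,0,0,0,0.14],[0,0,0,0,0,0.14]]]'
python3 -m crank '[[[0,0,0,0,0,0.14],[0,0,0,0,0,0.14],[0,0,0,0,0,0.14],[0,0,0,0,0,0.12],[0,0,0,0,0,0.08],[0,0,0,0,0,0],[0,0,0,0,0,0],[0,0,0,0,0,0]]]'
python3 - <<'E'
from h import *
s=read_state();print(s['q'])
c=cam("wrist");im=imaging.grab_frame("wrist");cv2.imwrite("pics/w3.png",im);np.savez("w3.npz",K=c[0],d=c[1],T=c[2])
print(proj(c,[[.523,.116,.1065],[.523,.116,.0565]]))
E
```

```text
time_s: 7.7
eef_pos: [0.5061, 0.0384, 0.2459]
ee_rot: [-1.724, -2.626, -0.001]
wrist_force: [-0.0, 0.6, -1.4]
width: 0.0279
grasp_force: 24.9
time_s: 8.5
eef_pos: [0.5064, 0.0378, 0.2456]
ee_rot: [-2.436, -1.983, -0.0]
wrist_force: [-0.3, 0.3, -1.0]
width: 0.0279
grasp_force: 24.9
[ 0.51933702  0.23441181 -0.753554    1.83312886  0.17543365  1.14191057
 -0.49838008]
[[318.5870568  117.74925842]
 [318.55963677 119.39108195]]
```

View pics/w3.png

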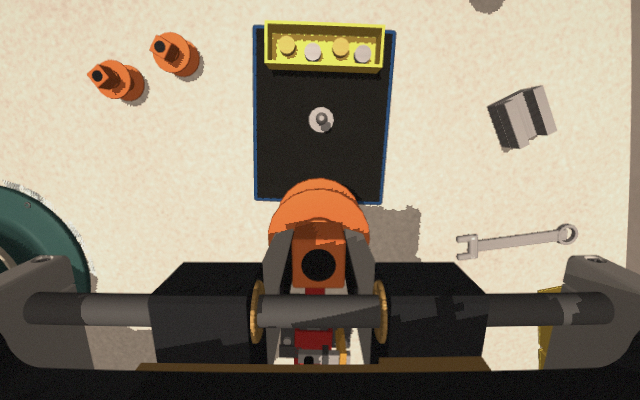

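Spindle tip and collar are at (321,118), 2–3 px from prediction. The held spool is in the foreground with its socket at (318,265), and the deck edges are at x≈255 and 388.

```bash
python3 - <<'E'
from h import *
z=np.load("w3.npz");c=(z["K"],z["d"],z["T"]);im=cv2.imread("pics/w3.png");s=read_state()
g=cv2.cvtColor(im,cv2.COLOR_BGR2GRAY)
def cen(m,x,y,n):
    for b in blobs(m,20):
        (u,v),r=cv2.minEnclosingCircle(b);M=cv2.moments(b); print(n,u+x,v+y,r,M['m10']/M['m00']+x,M['m01']/M['m00']+y)
cen(cv2.inRange(g[100:140,300:345],95,255),300,100,"collar+tip")
cen(cv2.inRange(g[245:285,295:342],0,60),295,245,"socket")
print("collar z.0565",onz(c,[(321,119.5)],.0565),"head",onz(c,[(318.5,264.5)],s["eef_pos"][2]+.033),s["eef_pos"])
k=onz(c,[(254,27),(256,200),(383,204),(394,33)],.055);print(k)
for i,j in((0,1),(3,2),(1,2)):print(np.arctan2(*(k[j]-k[i])[1::-1]))
cv2.imwrite("pics/w3c.png",np.hstack([cv2.resize(im[100:140,300:340],None,fx=10,fy=10),cv2.resize(im[240:290,295:345],None,fx=8,fy=8)]))
E
```

```text
collar+tip 320.5 119.3799991607666 12.865339279174805 320.6324420677362 119.12442067736185
socket 318.2142848968506 264.6428565979004 17.416078567504883 318.1406067677946 264.768767016725
collar z.0565 [[0.52574851 0.11530738 0.0565    ]] head [[0.50679412 0.03822662 0.2785649 ]] [0.50645791 0.03770437 0.2455649 ]
[[4.73450850e-01 2.27303337e-01 5.50000000e-02]
 [4.27697470e-01 3.73747404e-02 5.50000000e-02]
 [5.80885135e-01 5.38924624e-04 5.50000000e-02]
 [6.23391947e-01 1.90185196e-01 5.50000000e-02]]
-1.8071900326797803
-1.7912895282366137
-0.23598179352191526
```

View pics/w3c.png

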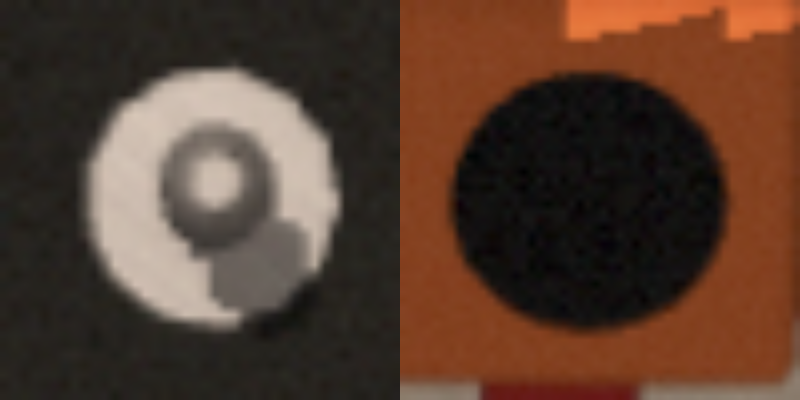

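```bash
python3 - <<'E'
from h import *
z=np.load("w3.npz");c=(z["K"],z["d"],z["T"])
a=onz(c,[(320.9,119.6)],.0565)[0];b=onz(c,[(321.4,118.3)],.1065)[0];print(a,b)
t=(a+b)/2-[.0003,.0005,0]; go([t[0],t[1],.175],1.353)
E
```

```text
[0.52561232 0.11522066 0.0565    ] [0.52565305 0.11490656 0.1065    ]
cm [7.91 0.28 7.06] | 10.6 turn [-0.0001 -0.0001  0.0128]
```

```bash
python3 -m crank '[[[2,0.1,0,0,0,0],[3,0.1,0.5,0,0,0],[2.2,0.08,2,0,0,0.012],[0.7,0,2.2,0,0,0],[0,0,1.6,0,0,0],[0,0,0.76,0,0,0],[0,0,0,0,0,0],[0,0,0,0,0,0],[0,0,0,0,0,0]]]'
python3 - <<'E'
from h import *
s=read_state();print(s["eef_pos"]);go([.5254,.1146,.175],1.353)
cv2.imwrite("pics/w4.png",imaging.grab_frame("wrist"))
E
python3 -m crank '[[[0,0,0.5,0,0,0],[0,0,0.5,0,0,0],[0,0,0.5,0,0,0],[0,0,0.4,0,0,0],[0,0,0,0,0,0],[0,0,0,0,0,0]]]'
```

```text
time_s: 9.45
eef_pos: [0.5261, 0.1141, 0.1758]
ee_rot: [2.451, 1.965, 0.002]
wrist_force: [-0.1, -0.2, -1.0]
width: 0.0277
grasp_force: 24.9
[0.52608966 0.11412608 0.17575205]
cm [ 0.03 -0.08  0.08] | 0.11 turn [ 0.0012 -0.0004 -0.0015]
time_s: 10.1
eef_pos: [0.5256, 0.1143, 0.1558]
ee_rot: [-2.451, -1.965, 0.0]
wrist_force: [-0.4, 0.2, -1.4]
width: 0.028
grasp_force: 24.9
```

The foot is past the tip with no force, so I continue down.

```bash
python3 -m crank '[[[0,0,0.4,0,0,0],[0,0,0.5,0,0,0],[0,0,0.6,0,0,0],[0,0,0.6,0,0,0],[0,0,0,0,0,0]]]'
python3 -m crank '[[[0,0,0.6,0,0,0],[0,0,0.6,0,0,0],[0,0,0.6,0,0,0],[0,0,0.3,0,0,0],[0,0,0,0,0,0],[0,0,0,0,0,0]]]'
```

```text
time_s: 10.6
eef_pos: [0.5252, 0.1141, 0.1339]
ee_rot: [-2.45, -1.965, 0.002]
wrist_force: [0.1, -0.3, -0.9]
width: 0.0279
grasp_force: 24.9
time_s: 11.2
eef_pos: [0.5257, 0.1143, 0.1139]
ee_rot: [-2.451, -1.965, -0.0]
wrist_force: [-0.8, 1.2, -1.4]
width: 0.0277
grasp_force: 24.9
```

```bash
python3 -m crank '[[[0,0,0.2,0,0,0],[0,0,0.1,0,0,0],[0,0,0.1,0,0,0],[0,0,0.1,0,0,0],[0,0,0,0,0,0],[0,0,0,0,0,0]]]'
```

```text
time_s: 11.8
eef_pos: [0.5261, 0.1144, 0.11]
ee_rot: [2.45, 1.965, 0.001]
wrist_force: [-6.7, -1.8, 20.2]
width: 0.0274
grasp_force: 25.0
```

Seated, with 20 N up at z = 0.110. Ease off and release.

```bash
python3 -m crank '[[[0,0,-0.07,0,0,0],[0,0,0,0,0,0]]]'
python3 -m crank '[[[0,0,0,0,0,0],[0,0,0,0,0,0],[0,0,0,0,0,0],[0,0,0,0,0,0],[0,0,0,0,0,0]]]' 0.3 25
python3 -m crank '[[[0,0,-1,0,0,0],[0,0,-3,0,0,0],[0,0,-4,0,0,0],[0,0,-4,0,0,0],[0,0,-2,0,0,0],[0,0,0,0,0,0],[0,0,0,0,0,0]]]'
python3 - <<'E'
from h import *
c=cam("scene");im=imaging.grab_frame("scene")
m=cv2.inRange(hsv(im),(5,120,40),(16,255,255)); m[:,:300]=0;m[:,450:]=0;m[260:]=0
for b in blobs(m,50): print(cv2.boundingRect(b))
P=np.array([.5256,.1147,0]);print(proj(c,[P+[0,0,z] for z in(.0565,.1045,.1425)]))
go([.462+.0,-.183,.26],1.353)
cv2.imwrite("pics/s5.png",cv2.resize(im[120:300,200:460],None,fx=3,fy=3,interpolation=cv2.INTER_CUBIC))
E
```

```text
time_s: 12.0
eef_pos: [0.5259, 0.1143, 0.11]
ee_rot: [2.451, 1.965, 0.001]
wrist_force: [-2.3, -0.2, 8.4]
width: 0.0277
grasp_force: 25.0
time_s: 12.5
eef_pos: [0.5256, 0.1142, 0.1095]
ee_rot: [-2.451, -1.965, 0.0]
wrist_force: [1.2, 0.4, 0.1]
width: 0.064
grasp_force: 0.0
time_s: 13.2
eef_pos: [0.5255, 0.1141, 0.2499]
ee_rot: [2.451, 1.965, 0.001]
wrist_force: [0.6, 0.4, -1.1]
width: 0.0653
grasp_force: 0.0
(352, 162, 36, 55)
(358, 149, 15, 21)
[[364.88883816 207.3124582 ]
 [366.1355309  192.75477981]
 [367.17881546 180.60671035]]
cm [-30.37   0.27  -1.07] | 30.39 turn [-0.0005  0.0003 -0.0013]
```

View pics/s5.png

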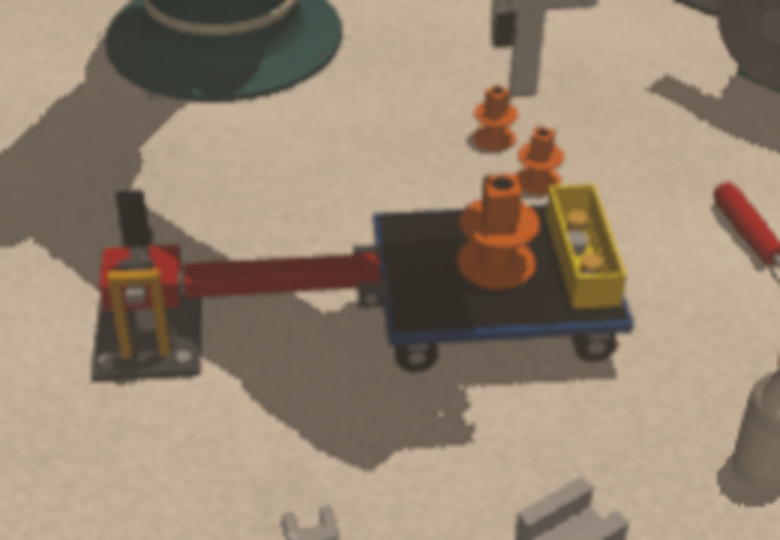

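The spool stands on the spindle, with its head top at (367,181), matching the projection. The grip shows up black at (243,188) in full-picture pixels. Next I move so the wrist camera is over the grip.

```bash
python3 -m crank '[[[-2,0,-0.3,0,0,0],[-4,0,-0.5,0,0,0],[-4.5,0,-0.5,0,0,0],[-4.5,0,-0.5,0,0,0],[-4.5,0,0,0,0,0],[-4.5,0,0,0,0,0],[-4.5,0,0,0,0,0],[-4.5,0,0,0,0,0],[-3.5,0,0,0,0,0],[-1.2,0,0,0,0,0]]]'
python3 -m crank '[[[0,0,0,0,0,0],[0,0,0,0,0,0],[0,0,0,0,0,0]]]' 0.55 25
python3 - <<'E'
from h import *
s=read_state();print(s["q"])
c=cam("wrist");im=imaging.grab_frame("wrist");cv2.imwrite("pics/w6.png",im);np.savez("w6.npz",K=c[0],d=c[1],T=c[2])
P=np.array([.459,-.178,0]);print("pred grip top, foot",proj(c,[P+[0,0,z] for z in(.148,.094)]))
H=hsv(im)
for n,lo,hi in(("red",(0,120,40),(5,255,255)),("red2",(174,120,40),(180,255,255)),("yel",(15,130,60),(32,255,255)),("blk",(0,0,0),(180,255,45))):
    for b in blobs(cv2.inRange(H,lo,hi)[:250],60): r=cv2.minAreaRect(b);print(n,cv2.boundingRect(b),np.round(r[0],1),np.round(r[1],1),round(r[2],1))
E
```

```text
time_s: 14.25
eef_pos: [0.4419, -0.257, 0.2663]
ee_rot: [-2.453, -1.959, 0.002]
wrist_force: [0.0, 0.7, 0.5]
width: 0.0659
grasp_force: 0.0
time_s: 14.55
eef_pos: [0.4442, -0.2522, 0.2674]
ee_rot: [-2.448, -1.968, -0.0]
wrist_force: [0.3, 0.2, 0.1]
width: 0.0452
grasp_force: 0.0
[ 0.95270097  0.19107846 -0.56304898  1.80181249  0.10953092  1.18010154
  0.13928151]
pred grip top, foot [[316.63168079 121.72662546]
 [316.91102654 122.9744986 ]]
red (291, 126, 43, 25) [312.1 139.2] [43.5 23.1] 5.2
red (292, 0, 43, 117) [313.  58.] [116.  42.] 90.0
yel (338, 104, 14, 38) [344.7 122.5] [12.2 37.2] 2.0
yel (562, 73, 78, 171) [600.5 158. ] [170.  77.] 90.0
blk (356, 231, 9, 19) [360. 240.] [18.  8.] 90.0
blk (272, 231, 42, 19) [292.5 240. ] [41. 18.] -0.0
blk (300, 130, 42, 27) [324.8 149.1] [23.1 46.1] 60.3
blk (300, 110, 14, 23) [306.5 121. ] [22. 13.] 90.0
blk (0, 0, 67, 169) [33. 84.] [168.  66.] 90.0
```

```bash
python3 - <<'E'
from h import *
z=np.load("w6.npz");c=(z["K"],z["d"],z["T"]);im=cv2.imread("pics/w6.png")
m=cv2.inRange(hsv(im),(0,0,0),(180,255,45))[95:165,280:350]
print("\n".join("".join("#" if v else "." for v in r) for r in m[::2]))
# full-size edges of the grip top and keeper
g=onz(c,[(306.5,121)],.148)[0];print("grip",g,"keeper",onz(c,[(344.7,122.5)],.1))
go([g[0],g[1],.13],1.346)
E
```

```text
......................................................................
......................................................................
......................................................................
......................................................................
......................................................................
......................................................................
......................................................................
.......................................................####...........
.....................###########.......................###............
.....................##.#########......................###............
.....................############......................####...........
.....................###..########....................................
.....................############.....................................
.....................############.....................................
.....................############.....................................
.....................#############.
[... 836 characters left out ...]
...................................####............
.....................####################################.............
.....................###########################.#########............
......................#.##############.###################............
......................................................................
......................................................................
......................................................................
......................................................................
grip [ 0.44981973 -0.17530157  0.148     ] keeper [[ 0.48882633 -0.18413628  0.1       ]]
cm [ 7.64 -1.11 13.75] | 15.77 turn [-0.0001 -0.0002  0.0079]
```

The grip blob is a clean 12×22 mm rectangle, and its distance to the keeper agrees. Descend onto it and grasp.

```bash
python3 -m crank '[[[3,-0.5,0.5,0,0,0.008],[3.6,-0.6,2,0,0,0],[1,0,4,0,0,0],[0,0,4,0,0,0],[0,0,3,0,0,0],[0,0,1.5,0,0,0],[0,0,0.6,0,0,0],[0,0,0,0,0,0],[0,0,0,0,0,0]]]'
python3 -c "
from h import *
print(read_state()['wrist_force']);go([.4498,-.1753,.109],1.346)"
```

```text
time_s: 15.5
eef_pos: [0.4504, -0.1771, 0.1124]
ee_rot: [2.457, 1.956, 0.001]
wrist_force: [0.5, -0.2, -0.2]
width: 0.042
grasp_force: 0.0
[ 0.52653821 -0.22811002 -0.23275025]
cm [ 0.16 -0.1   0.34] | 0.39 turn [ 0.0011  0.0002 -0.0017]
```

```bash
python3 -m crank '[[[0.15,-0.05,0.3,0,0,0],[0,0,0,0,0,0]]]'
python3 -m crank '[[[0,0,0,0,0,0],[0,0,0,0,0,0],[0,0,0,0,0,0],[0,0,0,0,0,0],[0,0,0,0,0,0]]]' 1 45
python3 -m crank '[[[0,-0.3,0,0,0,0],[0,-0.4,0,0,0,0],[0,-0.4,0,0,0,0],[0,-0.4,0,0,0,0],[0,-0.3,0,0,0,0],[0,-0.2,0,0,0,0],[0,0,0,0,0,0],[0,0,0,0,0,0]]]'
```

```text
time_s: 15.7
eef_pos: [0.4499, -0.1756, 0.1089]
ee_rot: [2.458, 1.955, 0.0]
wrist_force: [-0.1, 0.1, -0.0]
width: 0.0425
grasp_force: 0.0
time_s: 16.2
eef_pos: [0.4493, -0.1756, 0.1086]
ee_rot: [-2.458, -1.955, 0.001]
wrist_force: [-5.4, 0.5, 4.9]
width: 0.0119
grasp_force: 45.0
time_s: 17.0
eef_pos: [0.4313, -0.1712, 0.109]
ee_rot: [2.457, 1.954, 0.003]
wrist_force: [8.2, 0.1, -3.3]
width: 0.0114
grasp_force: 45.0
```

Latch travel is about 17–18 mm, which fits the 8.2 N. A little more for margin.

```bash
python3 -m crank '[[[0,-0.2,0,0,0,0],[0,-0.2,0,0,0,0],[0,0,0,0,0,0],[0,0,0,0,0,0]]]'
python3 - <<'E'
from h import *
s=read_state();x=np.array([np.cos(-.225),np.sin(-.225),0]);y=np.array([.223,.975,0]);R0=R.from_rotvec(s["ee_rot"])
# lift about the hinge: level bar, axis dolly x, 190 mm in +y of the grip, z .05
h=s["eef_pos"]+y*.19;h[2]=.05
p,Rc=s["eef_pos"],R0
for a in (.06,.12,.18,.24,.30,.34):
    for sgn in(-1,):
        Q=R.from_rotvec(sgn*a*x);P=h+Q.apply(s["eef_pos"]-h);Rn=Q*R0
        print(a,Rc.inv().apply(P-p).round(4)*100,(Rc.inv()*Rn).as_rotvec().round(3),P.round(3)); p,Rc=P,Rn
print("coupler z",.052+.19*np.sin(.3))
E
```

```text
time_s: 17.4
eef_pos: [0.4276, -0.1702, 0.109]
ee_rot: [2.457, 1.954, 0.004]
wrist_force: [10.1, -0.6, -3.9]
width: 0.0112
grasp_force: 45.0
0.06 [ 0.39  0.   -1.13] [-0.   -0.06 -0.  ] [ 0.428 -0.166  0.12 ]
0.12 [ 0.39  0.   -1.13] [-0.   -0.06 -0.  ] [ 0.43  -0.162  0.131]
0.18 [ 0.39  0.   -1.13] [-0.   -0.06 -0.  ] [ 0.431 -0.157  0.142]
0.24 [ 0.39  0.   -1.13] [-0.   -0.06 -0.  ] [ 0.432 -0.151  0.152]
0.3 [ 0.39  0.   -1.13] [-0.   -0.06 -0.  ] [ 0.433 -0.145  0.163]
0.34 [ 0.25  0.   -0.76] [-0.   -0.04 -0.  ] [ 0.434 -0.14   0.169]
coupler z 0.10814883926565451
```

```bash
python3 -m crank '[[[0.2,0,-0.57,0,-0.03,0],[0.2,0,-0.57,0,-0.03,0],[0.2,0,-0.57,0,-0.03,0],[0.2,0,-0.57,0,-0.03,0],[0,0,0,0,0,0]]]'
python3 -m crank '[[[0.2,0,-0.57,0,-0.03,0],[0.2,0,-0.57,0,-0.03,0],[0.2,0,-0.57,0,-0.03,0],[0.2,0,-0.57,0,-0.03,0],[0.2,0,-0.57,0,-0.03,0],[0.2,0,-0.57,0,-0.03,0],[0.2,0,-0.57,0,-0.03,0],[0,0,0,0,0,0],[0,0,0,0,0,0],[0,0,0,0,0,0],[0,0,0,0,0,0]]]'
```

```text
time_s: 17.9
eef_pos: [0.43, -0.1617, 0.1322]
ee_rot: [2.393, 1.906, -0.142]
wrist_force: [7.2, -5.6, -3.1]
width: 0.0117
grasp_force: 45.0
time_s: 19.0
eef_pos: [0.4341, -0.1413, 0.1677]
ee_rot: [2.278, 1.81, -0.378]
wrist_force: [8.2, -9.0, 1.9]
width: 0.0117
grasp_force: 45.0
```

Numerical check of the raise in the scene camera, along with spool position and bystanders.

```bash
python3 - <<'E'
from h import *
c=cam("scene");im=imaging.grab_frame("scene");o=cv2.imread("pics/scene0.png")
for n,i in(("old",o),("new",im)):
    H=hsv(i);m=cv2.inRange(H,(0,130,40),(4,255,255))|cv2.inRange(H,(172,130,40),(180,255,255));m[:,:200]=0;m[:,340:]=0;m[:150]=0;m[260:]=0
    for b in blobs(m,25):print(n,"red",cv2.boundingRect(b))
    m=cv2.inRange(H,(5,120,40),(16,255,255)); m[:,:300]=0;m[:,450:]=0;m[260:]=0
    for b in blobs(m,50): print(n,"orange",cv2.boundingRect(b))
C=np.array([.459,-.178,.06]);h=np.array([.5014,.0072,.05]);x=np.array([.975,-.223,0])
for a in(0,.33): print(a,proj(c,[h+R.from_rotvec(-a*x).apply(C-h)]))
d=cv2.absdiff(o,im).max(2);print("changed px jar/cup/oiler/vblock/wrench/screwdriver",[int((d[y:y+h,x:x+w]>40).sum()) for x,y,w,h in((165,198,32,38),(135,238,35,40),(445,232,28,55),(370,280,42,36),(292,286,40,80),(436,178,48,55))])
s=read_state();print(s["wrist_force"],np.abs(s["joint_vel"]).max(),s["grasp_force"],s["eef_pos"])
E
```

```text
old red (262, 204, 65, 14)
old red (250, 202, 10, 20)
old red (234, 202, 9, 14)
old orange (372, 162, 16, 23)
old orange (358, 149, 15, 21)
old orange (396, 144, 24, 33)
new red (236, 182, 91, 32)
new orange (352, 162, 36, 55)
new orange (358, 149, 15, 21)
0 [[246.19313838 213.93798582]]
0.33 [[248.90526317 194.80560895]]
changed px jar/cup/oiler/vblock/wrench/screwdriver [0, 0, 0, 0, 0, 0]
[ 8.40853171 -9.50173981  0.95210959] 0.0019693660184857734 44.97268617153168 [ 0.43413069 -0.14125068  0.16769222]
```

```bash
python3 -c "
from workcell import workorder
print(workorder.sign_off())"
```

```text
the job is handed in; nothing more can be done
None
```

The spool is seated on the spindle and released. The drawbar is unlatched and held steady in the gripper, its coupler about 60 mm above hitched. The scene camera shows the bystanders unmoved, and the job is handed in; no verdict came back.

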